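# Load a ferrule rack through the sprung gate of a measuring bay

### The arm

A 7-joint arm with a two-finger parallel gripper is mounted at the origin on the work surface. World frame = base frame: x ahead of the robot, y to its left, z up, the work surface at z = 0. Lengths are in m, angles in rad, forces in N, time in s.
With the tool pointing down it reaches from about 0.4 to 0.9 m from the base axis. Payload 5.6 kg.
Tool frame: the origin (TCP) lies at the very end of the fingers, on their centre line; the grasp point (between the pads) lies 19 mm behind it; z points along the fingers, y is the line along which they close (so a half turn about z gives the same grasp; the last joint's range is limited). The gripper opens to 92 mm and grips with 3 to 60 N. Pads are 20 mm wide; open, the fingers measure 128 mm over their backs; the gripper's body (75 mm by 189 mm) begins 69 mm behind the grasp point.
Start: joints at [1.111, 0.468, -0.012, 1.603, 0.006, 1.071, -0.056], TCP at [0.263, -0.594, 0.215] pointing down, gripper open.
Joint ranges: [-2.53, 2.53], [-0.31, 2.02], [-1.57, 1.55], [0.28, 2.44], [-1.29, 4.43], [0.15, 1.84], [-2.92, 2.92]. Speed limits (rad/s): [2.57, 2.57, 3.14, 3.14, 3.14, 3.14, 3.14].

### API

Orientations are given as a rotation vector (axis times angle).
In Python, from cell import manip gives the robot as it stands.
- The arm moves only by the tool pendant, called after ">>>" as name(argument=value, ...), one argument or row to a line, values as JSON. Schema: {"type":"object","properties":{"plan":{"type":"array","items":{"type":"object","properties":{"trans":{"type":"array","items":{"type":"number"},"minItems":3,"maxItems":3},"r":{"type":"array","items":{"type":"number"},"minItems":3,"maxItems":3},"aperture":{"type":"number"}},"additionalProperties":false,"required":["aperture"]},"minItems":1,"maxItems":5},"grip_force":{"type":"number"},"only":{"type":"string"},"quiet":{"type":"boolean"},"lines":{"type":"string"}},"required":["plan"],"additionalProperties":false}. plan is a list of rows, 1 to 5 of them, each an object with the fields trans (a list: dx, dy, dz in fractions of the full range, 1 being 600 mm), r (a list: a rotation vector rx, ry, rz in normalised numbers (1 is 2 rad)), aperture (the finger opening in m); a field left out counts as zero (the opening has to be given); each row is the pose to reach, as a shift and turn from the pose commanded when the call began, along the tool's axes at that moment; what a row does not reach only later rows make up. A row lasts 1/12 s, in which the tool goes at most 0.0417 m and 0.125 rad, less where a joint would pass 70% of its speed; a pose out of reach is approached as far as the arm can. The fingers move at their own pace and stop on an object; grip_force is the grip in N (left out, the last holds). Time passes only in rows, so rows that do not move let the fingers close. The tool returns the time, the measured TCP pose, the force, the opening and the grip force at its end. only (a regular expression) keeps the lines of the reply that match it, lines (a string "A,B") keeps lines A to B, and quiet returns only ok. No shift or turn number may pass 1 either way. Input that does not fit is refused with a message, and nothing moves.
- manip.sense(): the state, without advancing time (a new reading comes with each control period).
- manip.grab_frame(name): name is "scene" or "top"; returns the picture (420x560x3 uint8, red, green, blue); there is no depth.
- manip.get_calibration(name): a dict with "mtx" (3x3 intrinsics, pixels), "world_from_camera" (4x4, takes a point from camera to world coordinates). Camera axes: x right, y up, looking along -z (the intrinsics and any distortion apply to the point x, -y, -z); pixel columns grow to the right and rows downward; lengths in m; the calibration is good to about 2 mm. A picture is of the moment at which its call begins. get_calibration takes no time and is no camera call.
- manip.finish_job(): hands the job in; it is judged then, once.
The state is a dict: "t": time; "q": joint angles; "dq": joint speeds; "joint_torque": joint torques, N m; "tool_pos": TCP position; "orientation": TCP orientation; "ft_force": force on the tool from outside, world axes, zero at the start; "wrist_torque": the same for the moment, N m; "width": finger opening in m; "finger_force": force on a finger pad.
Only numpy, scipy, OpenCV 4.12 (cv2) and the standard library are available. Lean on these libraries where they do the work, as an engineer would, in place of code of your own. Each camera call takes 0.05 s, during which the arm holds its last target. There are 200 camera calls.

### The job

Load the blue ferrule rack into the covered measuring bay: with one fingertip swing the spring-loaded gate open by its long yellow bar and keep holding it open while the other fingertip pushes the rack along the rails by its upright plate, until the rack's nose is fully home against the end stop. The gate must not strike or drop on the rack; once the rack is home, back away and let the gate close completely behind it, leaving the plate outside. Push only: do not lift the rack, and leave the jar, the collet and the small mount where they stand.

Things in the scene. Friction and masses are not known exactly. Their poses are not given: they have to be found in the camera images.
- station: Fixed station: aluminium breadboard 370 x 300 mm, 12 mm thick, on the bench, carrying the lane. Its x is the push direction, y left of it, z up. Origin: bench level, under the lane's centreline, in the gate's plane. Board spans x -230 to 140, y -170 to 130 mm. Black guide rails: inner faces at y = +-22 mm, 5 mm thick, 12 mm high above the board, from x = -210 mm to the bay
- gate_mouth (a point): point on the lane floor (board top, 12 mm above the bench), on the centreline, in the gate's plane; axes as the station's. The orange leaf here is 42 x 31 mm, its lower edge 14 mm above the board. Beyond it the bay (station x 5 to 75 mm) has 45 mm high walls and a clear cover with 45 mm headroom
- bay_stop (a point): point on the lane floor, on the centreline, on the face of the end stop (the black detector block, 62 mm high above the board), 75 mm past the gate; axes as the station's. The rack is home when its nose is here
- gate (a joint): gate angle: 0 closed (orange leaf across the lane), grows to its limit 1.25 rad as the bar is pushed outward, to the station's +y side; the leaf then swings up sideways in its own plane. From 0.75 rad it clears the rack. A spring always closes it: about 1 N at the bar when closed, 2 to 5 N when open. Pushing the rack against the leaf does not open it
- gate_hinge (a point): point on the gate's hinge axis in the gate's plane; the axis runs along the station's x, at y = +42 mm, 14 mm above the board. Its two bearings (24 mm high) stand beyond the ends of the bar
- gate_bar (a point): middle, on the axis, of the gate's round yellow hold-open bar; moves with the gate. 8 mm thick, parallel to the lane, 90 mm either way of this point, 42 mm from the hinge axis: closed, straight above the hinge, 56 mm above the board; at 1 rad 35 mm further out, 37 mm above the board. Below the bar is only the bare board, save an upright at each end.
- rack: loose blue rack, about 0.25 kg, on the lane floor between the rails (2 mm play a side), x along the push direction. Body 64 x 40 x 22 mm, with four small black-and-brass ferrules 37 mm high in all; behind it a 9 mm high tongue, then an upright plate. Origin under the body's middle: nose at x = 32 mm, rear of plate at x = -92 mm. The closed gate passes over the tongue
- rack_nose (a point): foot of the rack's front face, on its centreline
- rack_plate (a point): middle of the rear face of the rack's upright aluminium push plate, 26 mm above the lane floor; the plate is 36 mm wide, 5 mm thick, its top 42 mm above the lane floor. With the rack home this face is 49 mm before the gate's plane
- jar: bystander: amber jar with a white cap, 38 mm across, 55 mm high, on the board; origin under its centre
- collet: bystander: black round collet with a brass tip, 32 mm across, 46 mm high, on the board; origin under its centre
- mount: bystander: black optics mount, 45 x 34 x 44 mm, on the board; origin under its centre
Things that resemble listed ones, but are neither listed nor needed, are in the scene too. Several things have the shape of the rack; the one meant has the colours described above.

How it is judged:
On the way, in this order (a step that is already met when the one before it is completed fails the run):
1. a finger holds the gate open (beyond 0.6 rad) while the rack is still outside (value of joint gate above 0.6 rad and contact force between the fingers and gate above 0.3 N and x of rack_nose in the frame of gate_mouth below -0.003 m), for 0.1 s.
2. a finger pushes the rack through the gate while a finger holds the gate open (value of joint gate above 0.6 rad and contact force between the fingers and gate above 0.3 N and x of rack_nose in the frame of gate_mouth above 0.025 m and contact force between the fingers and rack above 0.1 N), for 0.05 s.
3. the rack is home (nose within 4 mm of the stop) with the gate still held open by a finger (value of joint gate above 0.5 rad and contact force between the fingers and gate above 0.3 N and x of rack_nose in the frame of bay_stop above -0.004 m), for 0.05 s.
At the end, for the whole second after the job is handed in: the rack stands level and still in the bay, its nose within 4 mm of the end stop; the gate is closed behind its body (below 0.06 rad); jar, collet and mount are within 15 mm of where they stood (x of rack_nose in the frame of bay_stop above -0.004 m and value of joint gate below 0.06 rad and angle between rack's own z axis and vertical below 0.05 rad and linear speed of rack below 0.01 m/s and distance of each of jar, collet, mount from where it was at the start of the episode below 0.015 m); the robot touches nothing.
It fails at once if the gate strikes or presses on the rack (over 1 N) (contact force between gate and rack above 1 N).
It fails at once if the rack is lifted (over 6 mm) off the lane floor (z of rack in the frame of gate_mouth above 0.006 m).
It fails at once if the rack is tipped (over 0.15 rad) (angle between rack's own z axis and vertical above 0.15 rad).
It fails at once if a bystander is disturbed (over 15 mm) or tipped (distance of any of jar, collet, mount from where it was at the start of the episode above 0.015 m or angle between any of jar, collet, mount's own z axis and vertical above 0.5 rad).
It also fails if it takes over 40 s, if anything falls off the work surface, if the arm or the gripper's body presses on something with over 40 N, if the wrist force passes 120 N, or if a joint passes its speed limit or range.

## Working session

There is one attempt and no reset: what is moved stays moved. The work goes in short steps, Python scripts to look and compute and a tool call to move; the robot and the scene stay as the last step left them, time stands still between calls to the robot, and variables do not carry over. Pictures are saved under pics/ and viewed, at most 10 in all, crops included, and the job is handed in when it is done.

```bash
mkdir -p pics; python3 - <<'E'
from cell import manip
import cv2,numpy as np
for n in("scene","top"):
    im=manip.grab_frame(n); cv2.imwrite(f"pics/{n}0.png",im[:,:,::-1]); c=manip.get_calibration(n); print(n,c)
s=manip.sense(); print(s)
E
```

```text
scene {'mtx': array([[395.60102829,   0.        , 281.41170066],
       [  0.        , 395.60102829, 210.68415241],
       [  0.        ,   0.        ,   1.        ]]), 'world_from_camera': array([[ 0.41989691, -0.48920598,  0.76443711,  1.16522931],
       [ 0.90753564,  0.23384678, -0.34884774, -0.186162  ],
       [-0.00810276,  0.84023401,  0.5421634 ,  0.51424327],
       [ 0.        ,  0.        ,  0.        ,  1.        ]])}
top {'mtx': array([[430.17498011,   0.        , 282.21023729],
       [  0.        , 430.17498011, 211.76599817],
       [  0.        ,   0.        ,   1.        ]]), 'world_from_camera': array([[-0.02393963,  0.99163939, -0.12679986,  0.46884107],
       [-0.99970944, -0.023389  ,  0.00582981,  0.10819889],
       [ 0.00281535,  0.12690258,  0.99191119,  0.99135528],
       [ 0.        ,  0.        ,  0.        ,  1.        ]])}
{'t': 0.1, 'q': array([ 1.11104971,  0.46829489, -0.01160398,  1.60348773,  0.00599296,
        1.07140825, -0.0562973 ]), 'dq': array([ 0.00173004, -0.00291405,  0.00128683, -0.00105279, -0.00014874,
        0.00039361, -0.00057242]), 'joint_torque': array([ 1.04267110e-03, -5.21645451e+01, -1.24558460e-02, -2.44366533e+01,
       -5.68161579e-02,  1.40990509e-02,  6.91501214e-05]), 'tool_pos': array([ 0.26284835, -0.59392947,  0.21374998]), 'orientation': array([-3.07218516e+00, -6.49487093e-01,  6.70947437e-04]), 'ft_force': array([ 0.14855077, -0.35743343,  0.19230218]), 'wrist_torque': array([ 0.01429985, -0.00418645,  0.04069389]), 'finger_force': 0.0, 'width': 0.09166202423072217}
```

View pics/top0.png

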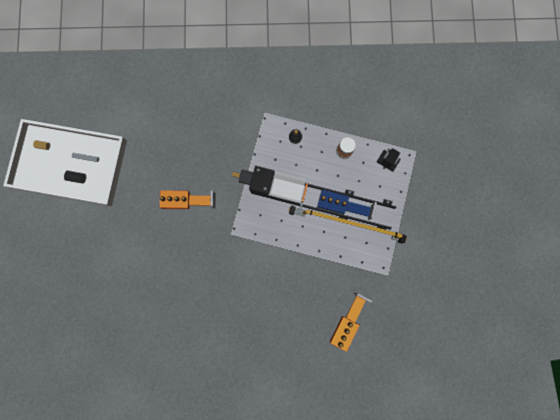

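View pics/scene0.png

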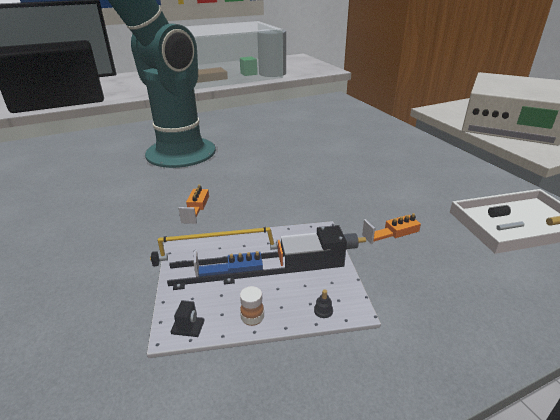

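The top view shows three rack-shaped things: a blue one in the lane at (343,203), and orange ones at (185,200) and (348,325). Only the blue one fits the description. The yellow bar runs from (300,210) to (400,237). Next I'll measure the positions and check an enlarged crop.

```bash
cat > h.py <<'E'
import cv2,numpy as np
from cell import manip
def ray(n,uv,z):
    c=manip.get_calibration(n);T=c["world_from_camera"];uv=np.atleast_2d(uv).astype(float)
    p=np.c_[uv,np.ones(len(uv))]@np.linalg.inv(c["mtx"]).T; d=(p*[1,-1,-1])@T[:3,:3].T; o=T[:3,3]
    return o+d*((z-o[2])/d[:,2])[:,None]
def big(m):
    cs=cv2.findContours(m.astype(np.uint8),cv2.RETR_EXTERNAL,cv2.CHAIN_APPROX_NONE)[0]
    return max(cs,key=cv2.contourArea)
def masks(im):
    h=cv2.cvtColor(im,cv2.COLOR_RGB2HSV); H,S,V=[h[...,i].astype(int) for i in range(3)]
    return dict(blue=(H>105)&(H<125)&(S>140)&(V>50),yellow=(H>17)&(H<32)&(S>130)&(V>90),board=(V>130)&(S<60))
def rect(p):
    r=cv2.minAreaRect(p[:,:2].astype(np.float32)*1000); return np.array(r[0]),r[1],r[2],cv2.boxPoints(r)
E
python3 - <<'E'
from h import *
im=manip.grab_frame("top"); m=masks(im)
b=m["board"].copy(); b[:100]=0;b[:, :225]=0
b=cv2.morphologyEx(b.astype(np.uint8),cv2.MORPH_CLOSE,np.ones((9,9)))
print("board",rect(ray("top",big(b)[:,0],.012)))
y=m["yellow"].copy(); y[:190]=0;y[260:]=0;y[:,:280]=0;y[:,420:]=0
pts=np.argwhere(y)[:,::-1]
w=ray("top",pts,.068); print("yellow",len(pts),pts.min(0),pts.max(0),rect(w))
print("blue@34mm",rect(ray("top",big(m["blue"])[:,0],.034)))
cv2.imwrite("pics/crop1.png",cv2.resize(im[100:290,220:425,::-1],None,fx=3.1,fy=3.1,interpolation=cv2.INTER_CUBIC))
E
```

```text
board (array([638.378479  ,   4.35482788]), (369.9538879394531, 300.5076599121094), 73.99678039550781, array([[ 442.95102, -132.02988],
       [ 731.81287, -214.87723],
       [ 833.8059 ,  140.73953],
       [ 544.9441 ,  223.58688]], dtype=float32))
yellow 312 [305 197] [402 237] (array([575.99243164, -55.1651001 ]), (214.6529998779297, 44.1942138671875), 73.4608154296875, array([[ 524.25684, -151.76059],
       [ 566.62256, -164.3414 ],
       [ 627.728  ,   41.43039],
       [ 585.3623 ,   54.0112 ]], dtype=float32))
blue@34mm (array([605.24560547, -38.06788635]), (114.8963623046875, 39.878578186035156), 74.38191223144531, array([[570.5761  , -88.02681 ],
       [608.98224 , -98.76308 ],
       [639.9151  ,  11.891037],
       [601.509   ,  22.627304]], dtype=float32))
```

View pics/crop1.png

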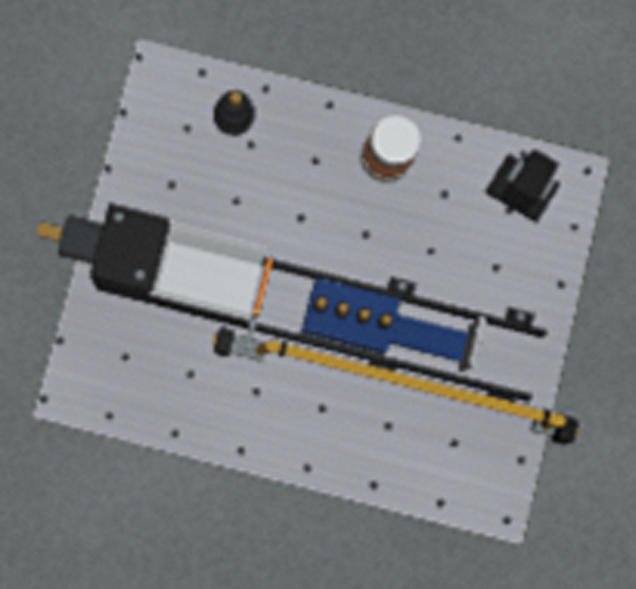

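```bash
cat >> h.py <<'E'
X=np.array([.2757,.9612]);Y=np.array([-.9612,.2757]);c0=np.array([.63838,.00435]);O=c0+.045*X+.020*Y
def st(w): d=w[:,:2]-O; return np.c_[d@X,d@Y]*1000
def tool():
    from scipy.spatial.transform import Rotation as R
    s=manip.sense();r=R.from_rotvec(s["orientation"]);p=s["tool_pos"]
    Rd=np.c_[[*X,0],[*-Y,0],[0,0,-1]]
    print("t",s["t"],"TCP st mm",st(p[None])[0].round(1),"z above board",round(p[2]*1000-12,1),"rot to aligned (tool)",(r.inv()*R.from_matrix(Rd)).as_rotvec().round(3),"w",s["width"],"F st",(s["ft_force"][:2]@np.c_[X,Y]).round(2),s["ft_force"][2].round(2))
    return r,p
E
python3 - <<'E'
from h import *
im=manip.grab_frame("top"); m=masks(im)
y=m["yellow"]; yy=np.argwhere(y)[:,::-1]; s=st(ray("top",yy,.068)); k=(abs(s[:,1]-42)<12)&(s[:,0]>-230)&(s[:,0]<30)
s=s[k];print("bar",s.min(0),s.max(0),np.polyfit(s[:,0],s[:,1],1))
b=np.argwhere(m["blue"])[:,::-1]
for z in(.021,.034):
    s=st(ray("top",b,z)); print("blue",z,np.percentile(s,[.5,99.5],axis=0).round(1))
up=lambda p:np.array(p)/3.1+[220,100]
print("O",O,"plate top ends",st(ray("top",[up((478,320)),up((466,368))],.054)).round(1))
print("knobs",st(ray("top",[up((402,287)),up((520,318))],.02)).round(1),"hinge bearings",st(ray("top",[up((225,342)),up((566,430))],.03)).round(1))
print("bar uprights",st(ray("top",[up((283,349)),up((547,417))],.068)).round(1))
sc=manip.grab_frame("scene");ms=masks(sc);q=np.argwhere(ms["yellow"])[:,::-1];q=q[(q[:,1]>225)&(q[:,1]<245)&(q[:,0]>150)&(q[:,0]<280)]
s=st(ray("scene",q,.068));print("bar scene",s.min(0),s.max(0),np.median(s[:,1]))
tool()
E
```

```text
bar [-226.57363338   37.38436042] [22.15896614 49.19262035] [1.00730259e-03 4.19194099e+01]
blue 0.021 [[-153.8  -22.2]
 [ -38.2   17.7]]
blue 0.034 [[-151.6  -19.6]
 [ -37.6   19.8]]
O [0.6315625 0.053118 ] plate top ends [[-155.5  -14.7]
 [-155.    20.9]]
knobs [[-101.5  -31.3]
 [-191.   -30.8]] hinge bearings [[  14.7   42.8]
 [-239.3   42.6]]
bar uprights [[ -25.9   42.4]
 [-214.8   42.2]]
bar scene [-224.3175263    -3.89517501] [-12.6960505   50.76121707] 44.11072898706173
t 0.25 TCP st mm [-723.8  175.8] z above board 202.2 rot to aligned (tool) [-0.001 -0.    -0.875] w 0.09192232960879712 F st [ 0.28 -0.4 ] 0.32
```

The bar sits at y≈42, which matches the given value. The rack's nose is at x≈-37, and the plate's rear face is at about -160. I'll bring the tool behind the plate, with its x along the lane.

Careful with the scale: shifts go in shares of 600 mm and turns go in shares of 2 rad. That gives: 0.17 m / 0.6 = 0.2833, -0.11 m / 0.6 = -0.1833, -0.6 rad / 2 = -0.3.

>>> pendant(
  plan=[
    {"trans":[0.0567,-0.0367,0],"r":[0,0,-0.06],"aperture":0.09},
    {"trans":[0.1133,-0.0733,0],"r":[0,0,-0.12],"aperture":0.08},
    {"trans":[0.17,-0.11,0],"r":[0,0,-0.18],"aperture":0.06},
    {"trans":[0.2267,-0.1467,0],"r":[0,0,-0.24],"aperture":0.04},
    {"trans":[0.2833,-0.1833,0],"r":[0,0,-0.3],"aperture":0.026},
  ],
  grip_force=20,
)

```text
t: 0.67
tool_pos: [0.3747, -0.4233, 0.2147]
orientation: [2.74, 1.537, -0.0]
ft_force: [0.8, -0.8, -0.1]
width: 0.0654
finger_force: 0.0
```

```bash
python3 -c "
from h import *
r,p=tool();t=np.r_[O-.18*X+.003*Y,.212];print(r.inv().apply(t-p))"
```

```text
t 0.6667 TCP st mm [-528.7  115.6] z above board 202.7 rot to aligned (tool) [ 0.     0.    -0.269] w 0.06539623569224791 F st [-0.57 -1.  ] -0.13
[0.36612901 0.01580033 0.00259437]
```

Converted, 0.18 m / 0.6 = 0.3, 0.145 m / 0.6 = 0.2417, -0.27 rad / 2 = -0.135.

>>> pendant(
  plan=[
    {"trans":[0.0583,0.0017,0],"r":[0,0,-0.05],"aperture":0.026},
    {"trans":[0.1167,0.005,0],"r":[0,0,-0.1],"aperture":0.026},
    {"trans":[0.1833,0.0083,0],"r":[0,0,-0.135],"aperture":0.026},
    {"trans":[0.2417,0.01,0],"r":[0,0,-0.1375],"aperture":0.026},
    {"trans":[0.3,0.0133,0],"r":[0,0,-0.1375],"aperture":0.026},
  ],
)

```text
t: 1.08
tool_pos: [0.4762, -0.2744, 0.2147]
orientation: [2.508, 1.892, -0.0]
ft_force: [0.4, -0.4, -0.5]
width: 0.0325
finger_force: 0.0
```

>>> pendant(
  plan=[
    {"trans":[0.0667,-0.0167,0],"aperture":0.026},
    {"trans":[0.1333,-0.0333,0],"aperture":0.026},
    {"trans":[0.2,-0.05,0],"aperture":0.026},
    {"trans":[0.25,-0.0667,0],"aperture":0.026},
    {"trans":[0.25,-0.0667,0],"aperture":0.026},
  ],
)

```text
t: 1.5
tool_pos: [0.4784, -0.1136, 0.2149]
orientation: [-2.498, -1.903, -0.002]
ft_force: [-0.1, 0.3, 0.7]
width: 0.0262
finger_force: 0.0
```

```bash
python3 -c "
from h import *
r,p=tool();t=np.r_[O-.18*X+.003*Y,.212];print(r.inv().apply(t-p))"
```

```text
t 1.5 TCP st mm [-202.4  101.3] z above board 202.9 rot to aligned (tool) [-0.    -0.002  0.01 ] w 0.026192146095563414 F st [0.28 0.19] 0.7
[0.02143404 0.0985251  0.00291243]
```

Converted, 0.1 m / 0.6 = 0.1667, 0.0985 m / 0.6 = 0.1642, 0.01 rad / 2 = 0.005.

>>> pendant(
  plan=[
    {"trans":[0.01,0.0533,0.0167],"r":[0,0,0.005],"aperture":0.026},
    {"trans":[0.0217,0.1067,0.05],"r":[0,0,0.005],"aperture":0.026},
    {"trans":[0.035,0.1633,0.1],"r":[0,0,0.005],"aperture":0.026},
    {"trans":[0.0357,0.1642,0.1667],"r":[0,0,0.005],"aperture":0.026},
    {"trans":[0.0357,0.1642,0.1667],"r":[0,0,0.005],"aperture":0.026},
  ],
)

```text
t: 1.92
tool_pos: [0.5756, -0.1272, 0.1071]
orientation: [-2.511, -1.873, 0.012]
ft_force: [-1.7, 0.2, -1.5]
width: 0.026
finger_force: 0.0
```

```bash
python3 - <<'E'
from h import *
tool()
a=manip.grab_frame("top")[150:270,270:430,::-1];b=manip.grab_frame("scene")[150:330,120:360,::-1]
cv2.imwrite("pics/c2.png",np.vstack([cv2.resize(a,(400,300)),cv2.resize(b,(400,300))]))
E
```

```text
t 1.9167 TCP st mm [-188.7    4.1] z above board 95.1 rot to aligned (tool) [-0.012  0.    -0.01 ] w 0.02598801135196161 F st [-0.31  1.65] -1.49
```

View pics/c2.png

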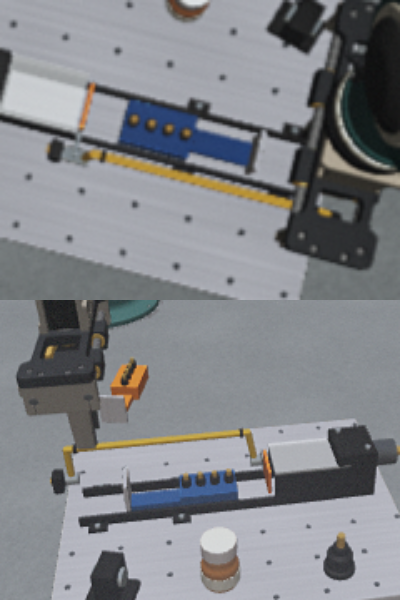

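The rack, bar and gate are undisturbed. The gripper is over the lane behind the plate; in the scene half its fingers are at about (85,440). I'll let it settle and recheck the pose.

>>> pendant(
  plan=[
    {"aperture":0.026},
    {"aperture":0.026},
  ],
  quiet=true,
)

```text
ok
```

```bash
python3 -c "
from h import *
r,p=tool();t=np.r_[O-.18*X+.003*Y,.034];print(r.inv().apply(t-p))"
```

```text
t 2.1833 TCP st mm [-188.3   -0.3] z above board 105.2 rot to aligned (tool) [ 0.004  0.    -0.01 ] w 0.026454489901869927 F st [-0.2   0.12] 0.78
[ 0.00833455 -0.00374422  0.08314338]
```

Converted, 0.083 m / 0.6 = 0.1383, 0.008 m / 0.6 = 0.0133, -0.01 rad / 2 = -0.005.

>>> pendant(
  plan=[
    {"trans":[0.0133,-0.0058,0.0333],"r":[0,0,-0.005],"aperture":0.026},
    {"trans":[0.0133,-0.0058,0.075],"r":[0,0,-0.005],"aperture":0.026},
    {"trans":[0.0133,-0.0058,0.1167],"r":[0,0,-0.005],"aperture":0.026},
    {"trans":[0.0133,-0.0058,0.1383],"r":[0,0,-0.005],"aperture":0.026},
    {"trans":[0.0133,-0.0058,0.1383],"r":[0,0,-0.005],"aperture":0.026},
  ],
)

```text
t: 2.6
tool_pos: [0.5766, -0.1191, 0.0307]
orientation: [-2.508, -1.89, 0.003]
ft_force: [-0.8, 0.5, 0.0]
width: 0.026
finger_force: 0.0
```

>>> pendant(
  plan=[
    {"aperture":0.026},
    {"aperture":0.026},
  ],
  quiet=true,
)

```text
ok
```

```bash
python3 - <<'E'
from h import *
tool()
im=manip.grab_frame("scene")
cv2.imwrite("pics/c3.png",cv2.resize(im[190:310,130:350,::-1],None,fx=3.5,fy=3.5,interpolation=cv2.INTER_CUBIC))
E
```

```text
t 2.7667 TCP st mm [-179.9    2.8] z above board 21.6 rot to aligned (tool) [ 0.003 -0.     0.   ] w 0.025516346949896837 F st [ 0.01 -0.3 ] 0.2
```

View pics/c3.png

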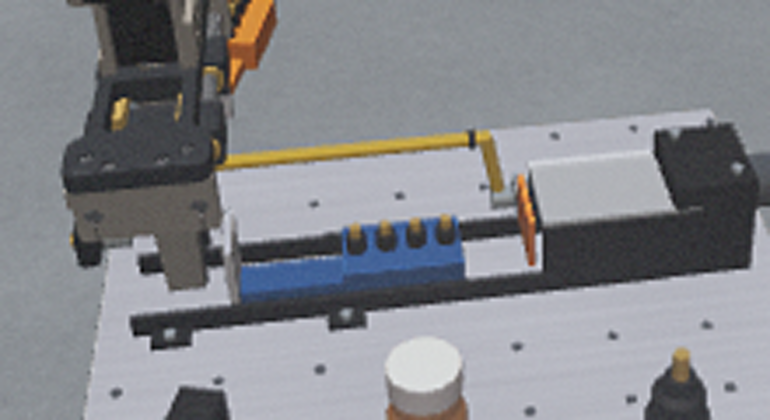

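The near finger stands in the lane behind the plate, at about (185,265) in the crop. The other finger is hidden, inside the bar. Now I'll swing the gate open.

Converted, -0.0297 m / 0.6 = -0.0495, -0.024 m / 0.6 = -0.04.

>>> pendant(
  plan=[
    {"trans":[0,-0.01,0],"aperture":0.03},
    {"trans":[0,-0.02,0],"aperture":0.034},
    {"trans":[0,-0.03,0],"aperture":0.038},
    {"trans":[0,-0.04,0],"aperture":0.042},
    {"trans":[0,-0.0495,0],"aperture":0.047},
  ],
  grip_force=40,
)

```text
t: 3.23
tool_pos: [0.5511, -0.1109, 0.032]
orientation: [2.506, 1.889, 0.006]
ft_force: [12.4, -3.5, -7.6]
width: 0.0459
finger_force: 5.6
```

>>> pendant(
  plan=[
    {"aperture":0.047},
    {"aperture":0.047},
    {"aperture":0.047},
  ],
  quiet=true,
)

```text
ok
```

```bash
python3 - <<'E'
from h import *
tool()
a=manip.grab_frame("top")[170:250,270:430,::-1];b=manip.grab_frame("scene")[190:310,130:350,::-1]
cv2.imwrite("pics/c4.png",np.vstack([cv2.resize(a,(500,250)),cv2.resize(b,(500,273))]))
E
```

```text
t 3.4833 TCP st mm [-179.9   32.1] z above board 20.2 rot to aligned (tool) [ 0.005 -0.001  0.   ] w 0.04701614457787884 F st [ 0.69 -6.18] -3.91
```

View pics/c4.png

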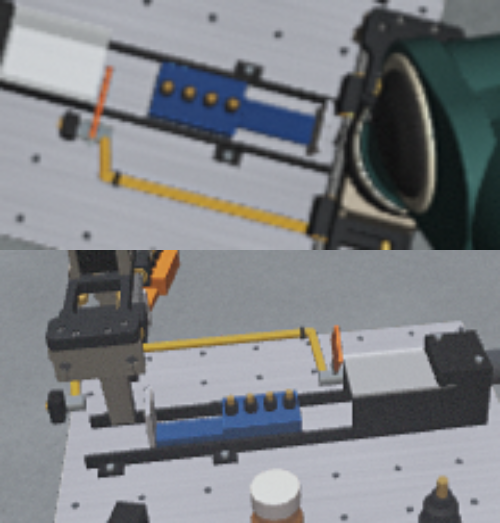

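The gate is open at about 1 rad: the leaf stands upright at (335,350) in the crop and the bar has swung outward. Now I'll push the rack.

Converted, 0.045 m / 0.6 = 0.075, 0.034 m / 0.6 = 0.0567.

>>> pendant(
  plan=[
    {"trans":[0.01,0,0],"aperture":0.047},
    {"trans":[0.0233,0,0],"aperture":0.047},
    {"trans":[0.04,0,0],"aperture":0.047},
    {"trans":[0.0567,0,0],"aperture":0.047},
    {"trans":[0.075,0,0],"aperture":0.047},
  ],
)

```text
t: 4.0
tool_pos: [0.5613, -0.0699, 0.0319]
orientation: [2.509, 1.887, -0.004]
ft_force: [2.0, -6.7, 1.7]
width: 0.0471
finger_force: 3.0
```

>>> pendant(
  plan=[
    {"aperture":0.047},
    {"aperture":0.047},
  ],
  quiet=true,
)

```text
ok
```

```bash
python3 - <<'E'
from h import *
tool(); im=manip.grab_frame("top");m=masks(im)
s=st(ray("top",np.argwhere(m["blue"])[:,::-1],.034)); print("blue",np.percentile(s,[.5,99.5],axis=0).round(1))
s=st(ray("top",np.argwhere(m["yellow"])[:,::-1],.05)); s=s[(s[:,0]>-110)&(s[:,0]<-30)&(s[:,1]>40)&(s[:,1]<110)];print("bar y",np.median(s[:,1]))
E
```

```text
t 4.1667 TCP st mm [-134.3   33.8] z above board 19.9 rot to aligned (tool) [ 0.001 -0.001  0.001] w 0.04667121043405681 F st [ 2.25 -2.21] 0.52
blue [[-115.9  -21. ]
 [  -2.9   18.3]]
bar y 74.93155396744336
```

Converted, 0.046 m / 0.6 = 0.0767, 0.038 m / 0.6 = 0.0633.

>>> pendant(
  plan=[
    {"trans":[0.0133,0,0],"aperture":0.047},
    {"trans":[0.03,0,0],"aperture":0.047},
    {"trans":[0.0467,0,0],"aperture":0.047},
    {"trans":[0.0633,0,0],"aperture":0.047},
    {"trans":[0.0767,0,0],"aperture":0.047},
  ],
)

```text
t: 4.63
tool_pos: [0.574, -0.0259, 0.0317]
orientation: [2.509, 1.887, -0.005]
ft_force: [1.2, -7.5, 3.6]
width: 0.0467
finger_force: 3.6
```

>>> pendant(
  plan=[
    {"aperture":0.047},
    {"aperture":0.047},
  ],
  quiet=true,
)

```text
ok
```

```bash
python3 - <<'E'
from h import *
tool(); im=manip.grab_frame("top");m=masks(im)
s=st(ray("top",np.argwhere(m["blue"])[:,::-1],.034)); print("blue",np.percentile(s,[.5,99.5],axis=0).round(1))
s=st(ray("top",np.argwhere(m["yellow"])[:,::-1],.05)); s=s[(s[:,0]>-110)&(s[:,0]<-30)&(s[:,1]>40)&(s[:,1]<110)];print("bar y",np.median(s[:,1]))
E
```

```text
t 4.8 TCP st mm [-89.5  33.8] z above board 19.5 rot to aligned (tool) [0. 0. 0.] w 0.046583887816427284 F st [-1.76 -3.3 ] 0.91
blue [[-65.1 -20.4]
 [  1.9  18. ]]
bar y 75.10245338217189
```

Converted, 0.036 m / 0.6 = 0.06, 0.031 m / 0.6 = 0.0517.

>>> pendant(
  plan=[
    {"trans":[0.0133,0,0],"aperture":0.047},
    {"trans":[0.0267,0,0],"aperture":0.047},
    {"trans":[0.04,0,0],"aperture":0.047},
    {"trans":[0.0517,0,0],"aperture":0.047},
    {"trans":[0.06,0,0],"aperture":0.047},
  ],
)

```text
t: 5.27
tool_pos: [0.5827, 0.0054, 0.0314]
orientation: [2.51, 1.884, -0.014]
ft_force: [-4.8, -21.6, 11.6]
width: 0.047
finger_force: 11.3
```

>>> pendant(
  plan=[
    {"aperture":0.047},
    {"aperture":0.047},
  ],
  quiet=true,
)

```text
ok
```

```bash
python3 -c "
from h import *
tool()"
```

```text
t 5.4333 TCP st mm [-59.4  33.8] z above board 19.5 rot to aligned (tool) [-0.002  0.008 -0.005] w 0.04662796611571369 F st [-13.4   -1.96] 6.65
```

```bash
python3 - <<'E'
from h import *
a=manip.grab_frame("top")[150:270,230:410,::-1];b=manip.grab_frame("scene")[190:310,130:370,::-1]
cv2.imwrite("pics/c5.png",np.vstack([cv2.resize(a,(450,300)),cv2.resize(b,(600,300))[:,:450] if 0 else cv2.resize(b,(450,225))]))
E
```

```text
(no output)
```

View pics/c5.png

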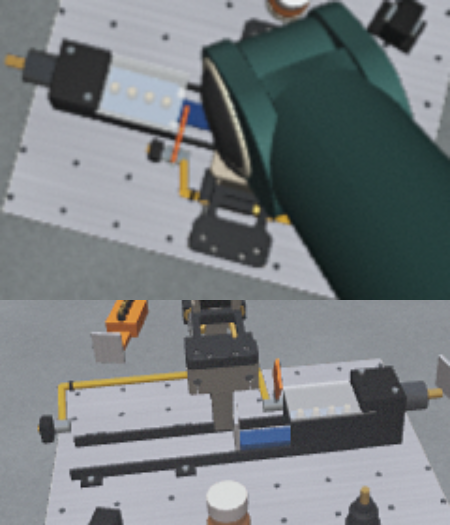

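The rack is under the cover, with its ferrules visible through the lid. The tool stopped where home was predicted (-59), with a 13 N push. The gate is still held open. I'll back off the plate, then let the gate down slowly.

Converted, -0.022 m / 0.6 = -0.0367, -0.02 m / 0.6 = -0.0333.

>>> pendant(
  plan=[
    {"trans":[-0.0083,0,0],"aperture":0.047},
    {"trans":[-0.0167,0,0],"aperture":0.047},
    {"trans":[-0.025,0,0],"aperture":0.047},
    {"trans":[-0.0333,0,0],"aperture":0.047},
    {"trans":[-0.0367,0,0],"aperture":0.047},
  ],
)

```text
t: 5.95
tool_pos: [0.5783, -0.0097, 0.0316]
orientation: [-2.509, -1.891, -0.001]
ft_force: [3.7, 1.7, -0.2]
width: 0.0466
finger_force: 1.7
```

>>> pendant(
  plan=[
    {"trans":[0,0.005,0],"aperture":0.045},
    {"trans":[0,0.01,0],"aperture":0.043},
    {"trans":[0,0.015,0],"aperture":0.041},
    {"trans":[0,0.02,0],"aperture":0.039},
    {"trans":[0,0.025,0],"aperture":0.037},
  ],
)

```text
t: 6.37
tool_pos: [0.5927, -0.014, 0.0314]
orientation: [-2.508, -1.891, 0.001]
ft_force: [1.5, -0.9, 0.8]
width: 0.037
finger_force: 0.6
```

>>> pendant(
  plan=[
    {"trans":[0,0.005,0],"aperture":0.035},
    {"trans":[0,0.01,0],"aperture":0.033},
    {"trans":[0,0.015,0],"aperture":0.03},
    {"trans":[0,0.02,0],"aperture":0.028},
    {"trans":[0,0.0267,0],"aperture":0.026},
  ],
)

```text
t: 6.78
tool_pos: [0.6076, -0.0181, 0.0312]
orientation: [-2.508, -1.891, 0.002]
ft_force: [0.1, -0.1, 0.6]
width: 0.0264
finger_force: 0.0
```

>>> pendant(
  plan=[
    {"aperture":0.026},
    {"aperture":0.026},
  ],
)

```text
t: 6.95
tool_pos: [0.6079, -0.0182, 0.0313]
orientation: [-2.509, -1.89, 0.001]
ft_force: [1.0, -0.0, 1.8]
width: 0.0259
finger_force: 0.0
```

```bash
python3 -c "
from h import *
tool()"
```

```text
t 6.95 TCP st mm [-75.1   3.1] z above board 19.3 rot to aligned (tool) [-0.001  0.     0.   ] w 0.025853903125127725 F st [ 0.26 -0.99] 1.76
```

Converted, -0.16 m / 0.6 = -0.2667, -0.125 m / 0.6 = -0.2083.

>>> pendant(
  plan=[
    {"trans":[0,0,-0.0333],"aperture":0.026},
    {"trans":[0,0,-0.0917],"aperture":0.026},
    {"trans":[0,0,-0.15],"aperture":0.026},
    {"trans":[0,0,-0.2083],"aperture":0.026},
    {"trans":[0,0,-0.2667],"aperture":0.026},
  ],
)

```text
t: 7.37
tool_pos: [0.6073, -0.018, 0.193]
orientation: [-2.508, -1.891, 0.001]
ft_force: [0.6, -0.3, -0.2]
width: 0.0258
finger_force: 0.0
```

>>> pendant(
  plan=[
    {"trans":[-0.0583,0,0],"aperture":0.026},
    {"trans":[-0.1167,0,0],"aperture":0.026},
    {"trans":[-0.175,0,0],"aperture":0.026},
    {"trans":[-0.2333,0,0],"aperture":0.026},
    {"trans":[-0.3,0,0],"aperture":0.026},
  ],
)

```text
t: 7.78
tool_pos: [0.5578, -0.1914, 0.1917]
orientation: [-2.507, -1.893, -0.0]
ft_force: [0.4, 0.2, 0.3]
width: 0.0257
finger_force: 0.0
```

>>> pendant(
  plan=[
    {"aperture":0.026},
    {"aperture":0.026},
  ],
)

```text
t: 7.95
tool_pos: [0.5571, -0.1943, 0.1913]
orientation: [-2.514, -1.884, 0.002]
ft_force: [-0.0, 0.9, 0.5]
width: 0.0257
finger_force: 0.0
```

```bash
python3 - <<'E'
from h import *
tool(); im=manip.grab_frame("top");m=masks(im)
s=st(ray("top",np.argwhere(m["yellow"])[:,::-1],.068)); s=s[(s[:,0]>-110)&(s[:,0]<-30)&(s[:,1]>20)&(s[:,1]<110)];print("bar y closed",np.median(s[:,1]))
s=st(ray("top",np.argwhere(m["blue"])[:,::-1],.021)); print("blue",np.percentile(s,[.5,99.5],axis=0).round(1))
a=im[150:270,230:410,::-1];b=manip.grab_frame("scene")[190:310,130:370,::-1]
cv2.imwrite("pics/c6.png",np.vstack([cv2.resize(a,(450,300)),cv2.resize(b,(450,225))]))
E
```

```text
t 7.95 TCP st mm [-258.3    3.4] z above board 179.3 rot to aligned (tool) [-0.001  0.001 -0.005] w 0.02566368369097534 F st [0.86 0.26] 0.45
bar y closed 41.746384510654124
blue [[-43.8  -9.6]
 [ -5.    9.5]]
```

View pics/c6.png

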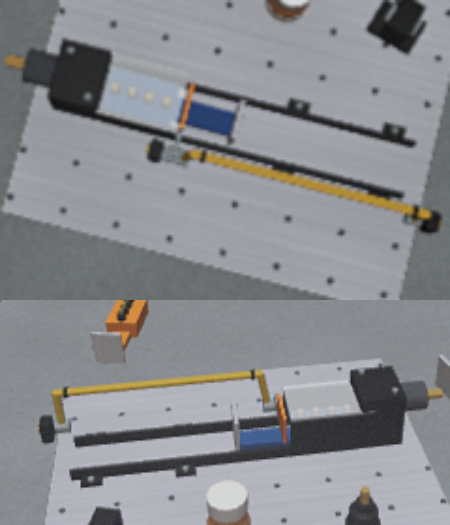

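The gate is closed, with the bar at y≈42. The plate's front face is at x≈-44, exactly where it should be with the rack home. The bystanders have not moved.

```bash
python3 -c "
from cell import manip
print(manip.finish_job())"
```

```text
the job is handed in; nothing more can be done
None
```

I handed the job in with the rack home against the end stop, the gate closed behind it with the plate outside, and nothing else disturbed; the hand-in call returned no verdict.

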